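# Start the kitchen timers in order

### The job

Start three of the kitchen timers for the dishes by pressing the cap on top of each lightly with the fingertips, all the way down, where it stays: first the low round timer, then the square one, then the tall round one. Only press, do not pick up, shift or tip any timer; do not touch the oblong timer, and leave the garlic, lemon and spice jar where they are.

Things in the scene. Friction and masses are not known exactly. Their poses are not given: they have to be found in the camera images.
- low_timer: The low round timer, a flat disc 68 mm across and 28 mm high without its cap; grey plastic on a thin black rubber foot, with a white round push cap on top and a small dark display on its -x face. It stands loose on the worktop. Origin at the centre of its underside, z up. To be started.
- low_top (a point): Centre of the top face of the push cap of the low timer, 48 mm above the worktop while the cap is up. The cap is 38 mm across (flat top 32 mm), centred on the timer, and stands 20 mm proud of the case; this point goes down with the cap.
- low_cap (a joint): How far the cap of the low timer is pressed in, in m: 0 up (not started), 0.009 fully down, where it meets a rubber cushion that gives about 0.7 mm per newton more (from 3 N, up to 8 mm deep, not counted in this value; hard beyond that) and springs back when let go. It moves straight down, takes about 3 N, and the cap has no return spring and stays where it is left.
- square_timer: The square timer, 62 x 62 mm and 42 mm high without its cap; grey plastic on a thin black rubber foot, with a white round push cap on top and a small dark display on its -x face. It stands loose on the worktop. Origin at the centre of its underside, z up. To be started.
- square_top (a point): Centre of the top face of the push cap of the square timer, 62 mm above the worktop while the cap is up. The cap is 38 mm across (flat top 32 mm), centred on the timer, and stands 20 mm proud of the case; this point goes down with the cap.
- square_cap (a joint): How far the cap of the square timer is pressed in, in m: 0 up (not started), 0.009 fully down, where it meets a rubber cushion that gives about 0.7 mm per newton more (from 3 N, up to 8 mm deep, not counted in this value; hard beyond that) and springs back when let go. It moves straight down, takes about 3 N, and the cap has no return spring and stays where it is left.
- tall_timer: The tall round timer, a slim tower 54 mm across and 76 mm high without its cap; grey plastic on a thin black rubber foot, with a white round push cap on top and a small dark display on its -x face. It stands loose on the worktop. Origin at the centre of its underside, z up. To be started.
- tall_top (a point): Centre of the top face of the push cap of the tall timer, 96 mm above the worktop while the cap is up. The cap is 38 mm across (flat top 32 mm), centred on the timer, and stands 20 mm proud of the case; this point goes down with the cap.
- tall_cap (a joint): How far the cap of the tall timer is pressed in, in m: 0 up (not started), 0.009 fully down, where it meets a rubber cushion that gives about 0.7 mm per newton more (from 3 N, up to 8 mm deep, not counted in this value; hard beyond that) and springs back when let go. It moves straight down, takes about 3 N, and the cap has no return spring and stays where it is left.
- oblong_timer: The oblong timer, 48 x 86 mm (x by y) and 42 mm high without its cap; grey plastic on a thin black rubber foot, with a white round push cap on top and a small dark display on its -x face. It stands loose on the worktop. Origin at the centre of its underside, z up. Not to be touched.
- oblong_top (a point): Centre of the top face of the push cap of the oblong timer, 62 mm above the worktop while the cap is up. The cap is 38 mm across (flat top 32 mm), centred on the timer, and stands 20 mm proud of the case; this point goes down with the cap.
- oblong_cap (a joint): How far the cap of the oblong timer is pressed in, in m: 0 up (not started), 0.009 fully down, where it meets a rubber cushion that gives about 0.7 mm per newton more (from 3 N, up to 8 mm deep, not counted in this value; hard beyond that) and springs back when let go. It moves straight down, takes about 3 N, and the cap has no return spring and stays where it is left.
- garlic: Garlic bulb, 60 mm across, 58 mm high, loose bystander. Origin at the centre of its underside.
- lemon: Lemon, 78 x 55 x 56 mm, loose bystander. Origin at the centre of its underside.
- spice_jar: Spice jar with a screw lid, 45 mm across, 108 mm high, loose bystander. Origin at the centre of its underside.
Things that resemble listed ones, but are neither listed nor needed, are in the scene too. What is shaped like the low_timer but orange is not meant.

How it is judged (in metres and radians):
On the way, in this order (a step that is already met when the one before it is completed fails the run):
1. the cap of the low timer is pressed down (value of joint low_cap above 0.006 m), for 0.1 s.
2. the cap of the square timer is pressed down (value of joint square_cap above 0.006 m), for 0.1 s.
3. the cap of the tall timer is pressed down (value of joint tall_cap above 0.006 m), for 0.1 s.
At the end, for the whole second after the job is handed in: The caps of the low round, square and tall round timers are pressed in by more than 6 of 9 mm, the oblong timer's cap by less than 3 mm; all four timers stand still, upright within 0.1 rad and within 20 mm of where they started (value of joint each of low_cap, square_cap, tall_cap above 0.006 m and value of joint oblong_cap below 0.003 m and distance of each of low_timer, square_timer, tall_timer, oblong_timer from where it was at the start of the episode below 0.02 m and angle between each of low_timer, square_timer, tall_timer, oblong_timer's own z axis and vertical below 0.1 rad and linear speed of each of low_timer, square_timer, tall_timer, oblong_timer below 0.02 m/s); the robot touches nothing.
It fails at once if a timer is pressed before the one named ahead of it is down ((value of joint square_cap above 0.003 m and value of joint low_cap below 0.006 m) or (value of joint tall_cap above 0.003 m and value of joint square_cap below 0.006 m)).
It fails at once if the oblong timer is touched or pressed (value of joint oblong_cap above 0.003 m or contact force between any of the fingers, the arm and oblong_timer above 0.5 N).
It fails at once if a timer is lifted, carried or pushed more than 20 mm from its place, or tipped by more than 0.25 rad (distance of any of low_timer, square_timer, tall_timer, oblong_timer from where it was at the start of the episode above 0.02 m or angle between any of low_timer, square_timer, tall_timer, oblong_timer's own z axis and vertical above 0.25 rad).
It fails at once if a timer is pressed with more than 30 N (contact force between any of the arm, the fingers and low_timer above 30 N or contact force between any of the arm, the fingers and square_timer above 30 N or contact force between any of the arm, the fingers and tall_timer above 30 N or contact force between any of the arm, the fingers and oblong_timer above 30 N).
It fails at once if the garlic, lemon or spice jar is moved more than 20 mm (distance of any of garlic, lemon, spice_jar from where it was at the start of the episode above 0.02 m).
It also fails if it takes over 48 s, if anything falls off the work surface, if the arm or the gripper's body presses on something with over 40 N, if the wrist force passes 120 N, or if a joint passes its speed limit or range.

### The arm

A 6-joint arm with a two-finger parallel gripper is mounted at the origin on a cart in front of the work surface, level with it; the furniture and walls round the work are solid. World frame = base frame: x ahead of the robot, y to its left, z up, the work surface at z = 0. Lengths are in m, angles in degrees, forces in N, time in s.
With the tool pointing down it reaches from about 0.425 to 0.925 m from the base axis. Payload 12.5 kg.
Tool frame: the origin (TCP) lies between the finger pads; the fingertips stand 22 mm ahead of it and the grasp point (between the pads) lies 3 mm ahead of it; z points along the fingers, y is the line along which they close (so a half turn about z gives the same grasp; the last joint's range is limited). The gripper opens to 85 mm and grips with 20 to 120 N. Pads are 22 mm wide; open, the fingers measure 114 mm over their backs; the gripper's body (76 mm by 85 mm) begins 54 mm behind the grasp point. The pads swing forward as they close: fully open they stand 13 mm farther back than shut.
Start: joints at [57.892, 28.126, 89.318, -0, 62.55, -6.05], TCP at [0.275, 0.561, 0.226] pointing down, gripper open.
Joint ranges: [-177.58, 177.58], [-47.91, 125.51], [2.72, 160], [-65.01, 245.01], [3.68, 167.84], [-153.87, 153.87]. Speed limits (degrees/s): [127.2, 127.2, 159.86, 180, 180, 180].

### API

Orientations are given as a 3x3 rotation matrix whose columns are the frame's x, y, z axes.
In Python, from rig import r, vision, workorder gives the robot as it stands.
- The arm moves only by the tool play_rows, never from a script. Its argument "targets" is text: rows parted by semicolons, each of 6 numbers parted by spaces: the shift along the tool's x, y, z in units of 0.25 m (1.0 is 0.25 m), then the turn, a rotation vector about the tool's x, y, z in units of 45 degrees (1.0 is 45 degrees). In form: tx ty tz ax ay az; .... A call has exactly 8 rows; each row is the pose to reach, as a shift and turn from the pose commanded when the call began, along the tool's axes at that moment; what a row does not reach only later rows make up. A row lasts 1/12 s, in which the tool goes at most 41.7 mm and 7.16 degrees, less where a joint would pass 70% of its speed; a pose out of reach is approached as far as the arm can. A call with a number of a shift or a turn outside -1 to 1 is refused whole. A call with a gripper value outside its range is refused whole. "gripper" is the opening, from 0 (shut) to 1 (fully open), set as the call begins (left out, the last holds). The fingers move at their own pace and stop on an object; "grip_force" is the grip in N (left out, the last holds). Time passes only in rows, so rows that repeat a pose let the fingers close, or fill a call up. It gives the time, the measured TCP pose, the force, the opening and the grip force at its end, in the units of the state.
- r.state(): the state, without advancing time (a new reading comes with each control period).
- vision.read_camera(name): name is "scene" or "side" or "wrist"; returns a dict with "img" (480x640x3 uint8, red, green, blue), "K" (3x3 intrinsics, pixels), "rvec" (rotation vector, rad) and "tvec" (3), from world to camera coordinates, as OpenCV has them. Camera axes: x right, y down, z forward; pixel columns grow to the right and rows downward; lengths in m; the calibration is good to about 2 mm. The wrist camera is an equidistant fisheye: a pixel r from the principal point sees the ray r / f radians off the axis. A picture is of the moment at which its call begins. There is no depth.
- workorder.sign_off(): hands the job in; it is judged then, once.
Trained networks look in a picture, given as the dict that the camera call returned (one of the last four; its "shot" number tells which), for a name from the list of things; names that differ only in an ending like _2 or _b are one class to them, and where a whole thing is asked for, a point or a joint stands for the part that bears it (a point fixed in the world has none). Each returns a list of dicts, best first, with "score" (0 to 1); they miss things now and then, are a little off and sometimes report something else, mostly with a low value. They report only what shows in the picture. A call takes as long as a camera call. They do not tell look-alikes from the thing itself.
- vision.regions_of(picture, query): "mask" (480x640 bool, what is visible of it) and "point" ([column, row] in pixels, amid what is visible of it).
- vision.place_of(picture, query): "point" ([column, row] in pixels: a listed point, or the origin of a listed thing).
The state is a dict: "t": time; "q": joint angles; "qd": joint speeds; "joint_efforts": joint torques, N m; "eef_pos": TCP position; "tool_rot": TCP orientation; "ft_force": force on the tool from outside, world axes, zero at the start; "torque": the same for the moment, N m; "width": finger opening in m; "gripper_force": force on a finger pad.
Only numpy, scipy, OpenCV 4.12 (cv2) and the standard library are available. Lean on these libraries where they do the work, as an engineer would, in place of code of your own. Each camera call takes 0.05 s, during which the arm holds its last target. There are 200 camera calls.

## Working session

There is one attempt and no reset: what is moved stays moved. The work goes in short steps, Python scripts to look and compute and a tool call to move; the robot and the scene stay as the last step left them, time stands still between calls to the robot, and variables do not carry over. Pictures are saved under pics/ and viewed, at most 10 in all, crops included, and the job is handed in when it is done.

Besides the shell and the picture viewer there is one more tool, called after ">>>" by a JSON object that holds its "name" and its "arguments". play_rows: Moves the arm, as the interface text tells. Its arguments: {"type":"object","properties":{"targets":{"type":"string"},"gripper":{"type":"number"},"grip_force":{"type":"number"}},"required":["targets"]}

```bash
mkdir -p pics; cat > h.py <<'E'
import numpy as np, cv2
from rig import r, vision, workorder
def ray(p,px):
    R=cv2.Rodrigues(np.array(p["rvec"],float))[0];t=np.array(p["tvec"],float).ravel();K=np.array(p["K"])
    d=np.array([(px[0]-K[0,2])/K[0,0],(px[1]-K[1,2])/K[1,1],1.])
    if p.get("_fish"):
        th=np.hypot(d[0],d[1]);s=np.sin(th)/max(th,1e-9);d=np.array([d[0]*s,d[1]*s,np.cos(th)])
    return -R.T@t, R.T@d
def at_z(p,px,z):
    c,d=ray(p,px);return c+d*(z-c[2])/d[2]
def proj(p,X):
    R=cv2.Rodrigues(np.array(p["rvec"],float))[0];x=R@np.array(X,float)+np.array(p["tvec"],float).ravel();K=np.array(p["K"])
    if p.get("_fish"):
        a=np.hypot(x[0],x[1]);th=np.arctan2(a,x[2]);x=np.array([x[0]/a*th,x[1]/a*th,1])
    x=x/x[2];return K[0,0]*x[0]+K[0,2],K[1,1]*x[1]+K[1,2]
def shot(n,f=None):
    p=vision.read_camera(n);p["_fish"]=n=="wrist"
    if f: cv2.imwrite("pics/"+f,cv2.cvtColor(p["img"],cv2.COLOR_RGB2BGR))
    return p
E
python3 - <<'E'
from h import *
H=dict(low_top=.048,square_top=.062,tall_top=.096,oblong_top=.062,garlic=0,lemon=0,spice_jar=0)
for n in("scene","side"):
    p=shot(n,n+"0.png")
    for k,z in H.items():
        for d in vision.place_of(p,k)[:4]:
            print(n,k,round(d["score"],2),np.round(d["point"]),at_z(p,d["point"],z).round(3))
s=r.state();print(s["t"],s["tool_rot"],s["ft_force"],s["width"])
E
```

```text
scene low_top 0.71 [433. 287.] [0.431 0.228 0.048]
scene low_top 0.7 [343. 224.] [ 0.473 -0.108  0.048]
scene low_top 0.43 [306. 227.] [ 0.569 -0.125  0.048]
scene low_top 0.16 [237. 248.] [ 0.753 -0.08   0.048]
scene square_top 0.63 [322. 204.] [ 0.485 -0.221  0.062]
scene square_top 0.33 [428. 309.] [0.492 0.302 0.062]
scene square_top 0.18 [368. 221.] [ 0.422 -0.067  0.062]
scene tall_top 0.44 [368. 222.] [0.459 0.004 0.096]
scene garlic 0.73 [286. 225.] [ 0.582 -0.26   0.   ]
scene lemon 0.48 [237. 248.] [ 0.738 -0.173  0.   ]
scene spice_jar 0.65 [232. 232.] [ 0.733 -0.274  0.   ]
side low_top 0.77 [358. 301.] [ 0.464 -0.132  0.048]
side low_top 0.64 [203. 286.] [0.406 0.206 0.048]
side low_top 0.48 [365. 271.] [ 0.576 -0.12   0.048]
side square_top 0.72 [412. 302.] [ 0.48  -0.243  0.062]
side tall_top 0.67 [303. 277.] [ 0.446 -0.014  0.096]
side oblong_top 0.74 [320. 238.] [0.662 0.016 0.062]
side garlic 0.9 [423. 297.] [ 0.584 -0.259  0.   ]
side spice_jar 0.8 [437. 264.] [ 0.729 -0.275  0.   ]
0.8 [[-8.98365471e-01  4.39248755e-01  1.05472371e-04]
 [ 4.39248766e-01  8.98365464e-01  1.24132800e-04]
 [-4.02275575e-05  1.57845230e-04 -9.99999987e-01]] [ 0.15355398 -0.24421206 -0.41313444] 0.08540535968826288
```

View pics/scene0.png

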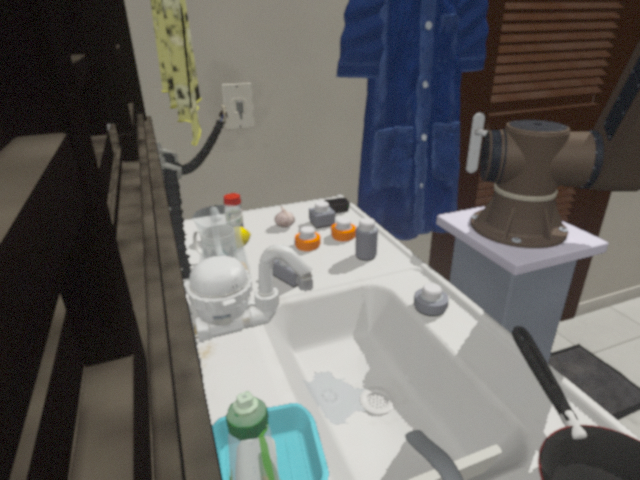

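View pics/side0.png

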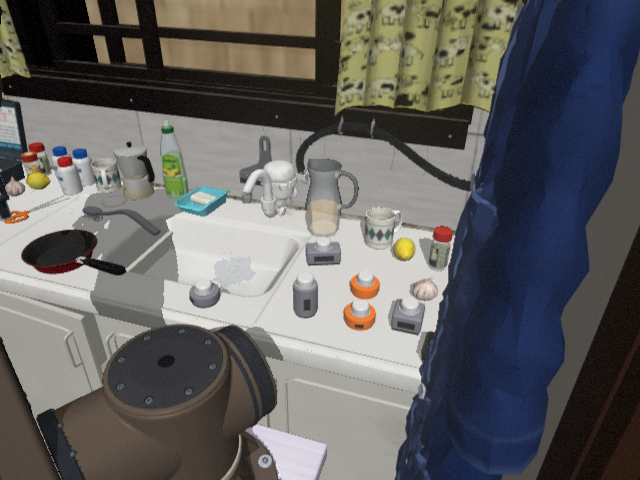

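Candidates for the low timer: the grey disc (scene 433,287; side 203,286) and two orange discs (side 358,301 and 365,271). Only the grey one fits. The square timer is at side (412,302), the tall one at (303,277) and the oblong one at (322,240). I'll confirm in a crop and triangulate.

```bash
python3 - <<'E'
from h import *
a=shot("scene");b=shot("side")
def crop(p,c,w=40):
    x,y=c;im=p["img"][y-w:y+w,x-w:x+w];return cv2.resize(im,(260,260),interpolation=cv2.INTER_CUBIC)
C=dict(low=((433,289),(203,286),.048),square=((322,207),(410,305),.062),tall=((368,225),(304,280),.096))
rows=[np.hstack([crop(p,C[k][i]) for k in C]) for i,p in((0,a),(1,b))]
cv2.imwrite("pics/c1.png",cv2.cvtColor(np.vstack(rows),cv2.COLOR_RGB2BGR))
for k,(u,v,z) in C.items():
    pts=[]
    for p,uv in((a,u),(b,v)):
        d=min(vision.place_of(p,k+"_top"),key=lambda d:np.hypot(*(np.array(d["point"])-uv)));pts.append(d["point"])
    A=[];B=[]
    for p,q in((a,pts[0]),(b,pts[1])):
        c,d=ray(p,q);d/=np.linalg.norm(d);M=np.eye(3)-np.outer(d,d);A.append(M);B.append(M@c)
    X=np.linalg.lstsq(np.vstack(A),np.hstack(B),rcond=None)[0]
    print(k,np.round(pts,1).tolist(),"tri",X.round(3),at_z(a,pts[0],z).round(3),at_z(b,pts[1],z).round(3))
w=shot("wrist","w0.png");print(w["K"],np.round(w["tvec"],3))
E
```

```text
low [[433.6, 287.2], [204.9, 286.5]] tri [0.419 0.212 0.035] [0.431 0.231 0.048] [0.407 0.201 0.048]
square [[319.1, 202.2], [409.5, 302.6]] tri [ 0.486 -0.239  0.058] [ 0.49  -0.236  0.062] [ 0.476 -0.238  0.062]
tall [[369.6, 220.3], [304.4, 275.9]] tri [ 0.45  -0.014  0.094] [ 0.452 -0.005  0.096] [ 0.451 -0.016  0.096]
[[371.64829954   0.         319.49527813]
 [  0.         371.64829954 246.53446984]
 [  0.           0.           1.        ]] [-0.624 -0.036  0.378]
```

View pics/c1.png

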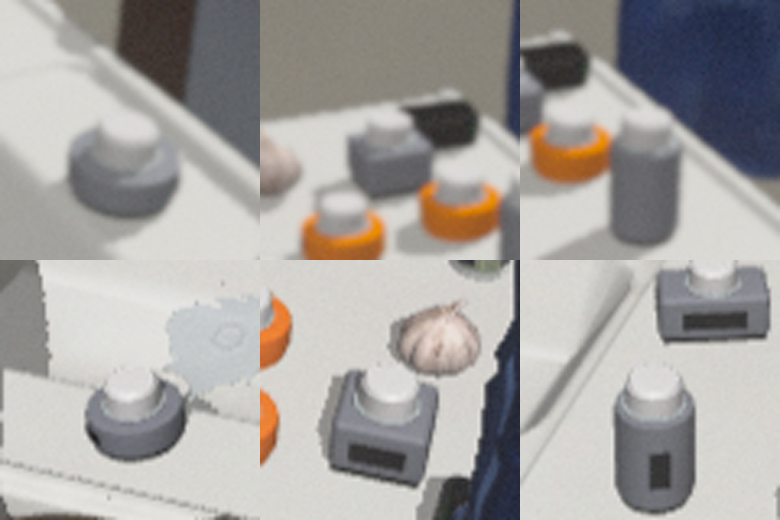

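View pics/w0.png

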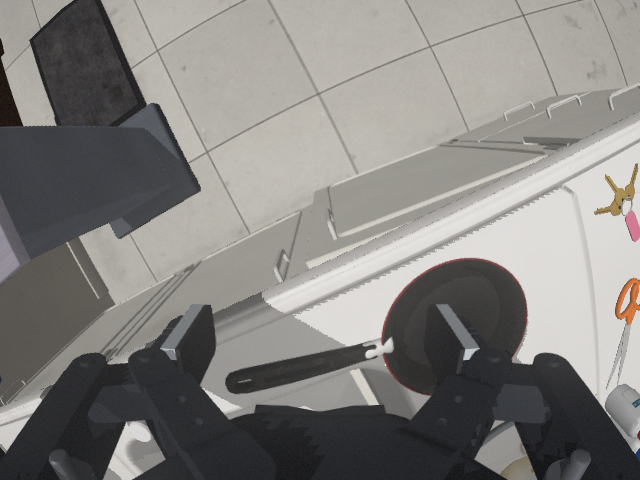

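The crops confirm it: grey low disc, square and tall towers, all with white caps. The grey disc is the low timer; the two orange ones are not. The wrist view shows the pan below the gripper. I'll move toward the low timer at a safe height with the gripper shut.

>>> {"name": "play_rows", "arguments": {"targets": "-0.05 -0.05 0 0 0 0;-0.13 -0.12 0 0 0 0;-0.21 -0.2 0 0 0 0;-0.29 -0.27 0 0 0 0;-0.37 -0.35 0 0 0 0;-0.45 -0.42 0 0 0 0;-0.53 -0.5 0 0 0 0;-0.58 -0.54 0 0 0 0", "gripper": 0}}

```text
t: 1.92
eef_pos: [0.3458, 0.3744, 0.2256]
tool_rot: [[-0.898, 0.44, -0.0], [0.44, 0.898, -0.0], [-0.0, -0.0, -1.0]]
ft_force: [0.5, 0.9, 0.6]
width: 0.0002
gripper_force: 0.0
```

>>> {"name": "play_rows", "arguments": {"targets": "-0.05 -0.05 0 0 0 0;-0.12 -0.12 0 0 0 0;-0.2 -0.19 0 0 0 0;-0.27 -0.26 0 0 0 0;-0.32 -0.31 0 0 0 0;-0.32 -0.31 0 0 0 0;-0.32 -0.31 0 0 0 0;-0.32 -0.31 0 0 0 0"}}

```text
t: 2.58
eef_pos: [0.3833, 0.2722, 0.2256]
tool_rot: [[-0.898, 0.439, 0.0], [0.439, 0.898, 0.0], [-0.0, 0.0, -1.0]]
ft_force: [-0.3, 0.9, -0.2]
width: 0.0001
gripper_force: 0.0
```

```bash
cat > look.py <<'E'
import sys
from h import *
H=dict(low=.048,square=.062,tall=.096,oblong=.062)
p=shot("wrist",sys.argv[1]);s=r.state()
print("t",round(s["t"],2),"tcp",s["eef_pos"].round(4) if hasattr(s["eef_pos"],"round") else s["eef_pos"],"F",np.round(s["ft_force"],2),"w",round(s["width"],4))
print("cam",ray(p,(320,240))[0].round(3)); T=np.array(s["tool_rot"])
print(T.round(3).tolist())
for k,z in H.items():
    for d in vision.place_of(p,k+"_top")[:4]:
        X=at_z(p,d["point"],z);dl=T.T@(X-s["eef_pos"])
        print(k,round(d["score"],2),np.round(d["point"]),X.round(4),"tool delta/0.25",(dl/.25).round(3))
E
python3 look.py w1.png
```

```text
t 2.63 tcp [0.3832 0.2724 0.2256] F [ 0.04  0.36 -0.04] w -0.0001
cam [0.32  0.303 0.373]
[[-0.899, 0.439, 0.0], [0.439, 0.899, 0.0], [-0.0, 0.0, -1.0]]
low 0.82 [ 75. 403.] [ 0.4574 -0.1352  0.048 ] tool delta/0.25 [-0.982 -1.335  0.71 ]
low 0.81 [289. 284.] [0.4236 0.2195 0.048 ] tool delta/0.25 [-0.238 -0.119  0.71 ]
square 0.66 [ 47. 435.] [ 0.4865 -0.2385  0.062 ] tool delta/0.25 [-1.268 -1.655  0.654]
tall 0.48 [113. 404.] [ 0.4531 -0.0134  0.096 ] tool delta/0.25 [-0.753 -0.905  0.518]
oblong 0.69 [ 65. 411.] [ 0.457  -0.1486  0.062 ] tool delta/0.25 [-1.004 -1.384  0.654]
```

View pics/w1.png

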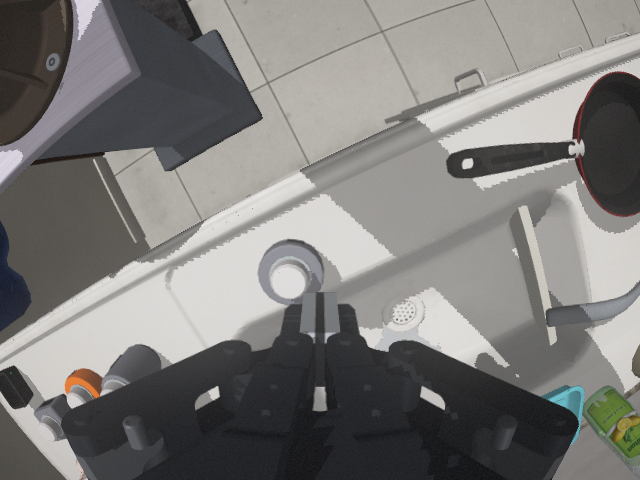

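The low timer's cap is at wrist pixel (290,282). Next I move over it and descend to about 50 mm above.

>>> {"name": "play_rows", "arguments": {"targets": "-0.05 -0.02 0.03 0 0 0;-0.12 -0.06 0.1 0 0 0;-0.18 -0.09 0.2 0 0 0;-0.22 -0.11 0.3 0 0 0;-0.235 -0.12 0.38 0 0 0;-0.235 -0.12 0.42 0 0 0;-0.235 -0.12 0.42 0 0 0;-0.235 -0.12 0.42 0 0 0"}}

```text
t: 3.5
eef_pos: [0.4228, 0.2193, 0.1203]
tool_rot: [[-0.898, 0.439, -0.001], [0.439, 0.898, -0.0], [0.001, -0.001, -1.0]]
ft_force: [0.9, 0.5, -0.3]
width: -0.0003
gripper_force: 0.0
```

```bash
python3 look.py w2.png; python3 - <<'E'
from h import *
p=shot("wrist");s=r.state();T=np.array(s["tool_rot"])
tip=s["eef_pos"]+T[:,2]*.022;print("tip px",np.round(proj(p,tip)))
E
```

```text
t 3.55 tcp [0.423  0.2194 0.1209] F [0.17 0.87 0.93] w 0.0
cam [0.36  0.25  0.267]
[[-0.899, 0.439, 0.0], [0.439, 0.899, 0.0], [-0.0, 0.0, -1.0]]
low 0.85 [320. 260.] [0.4235 0.2182 0.048 ] tool delta/0.25 [-0.004 -0.004  0.292]
low 0.73 [ 35. 422.] [ 0.4578 -0.1354  0.048 ] tool delta/0.25 [-0.748 -1.214  0.292]
square 0.9 [  8. 457.] [ 0.4863 -0.2375  0.062 ] tool delta/0.25 [-1.029 -1.531  0.235]
tall 0.77 [ 69. 431.] [ 0.4527 -0.0144  0.096 ] tool delta/0.25 [-0.517 -0.788  0.1  ]
tip px [321. 289.]
```

View pics/w2.png

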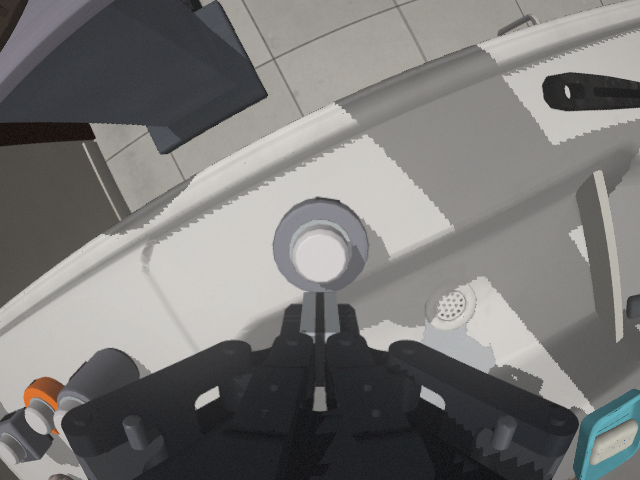

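>>> {"name": "play_rows", "arguments": {"targets": "0 0 0.05 0 0 0;0 0 0.11 0 0 0;0 0 0.15 0 0 0;0 0 0.18 0 0 0;0 0 0.19 0 0 0;0 0 0.2 0 0 0;0 0 0.21 0 0 0;0 0 0.22 0 0 0"}}

```text
t: 4.47
eef_pos: [0.4232, 0.2191, 0.0657]
tool_rot: [[-0.898, 0.439, 0.001], [0.439, 0.898, 0.0], [-0.001, 0.001, -1.0]]
ft_force: [-0.1, -0.7, 0.4]
width: -0.0001
gripper_force: 0.0
```

>>> {"name": "play_rows", "arguments": {"targets": "0 0 0.004 0 0 0;0 0 0.008 0 0 0;0 0 0.012 0 0 0;0 0 0.016 0 0 0;0 0 0.02 0 0 0;0 0 0.024 0 0 0;0 0 0.028 0 0 0;0 0 0.032 0 0 0"}}

```text
t: 5.13
eef_pos: [0.4229, 0.219, 0.0574]
tool_rot: [[-0.898, 0.439, 0.0], [0.439, 0.898, 0.0], [-0.0, 0.0, -1.0]]
ft_force: [-0.4, 1.0, 0.1]
width: 0.0003
gripper_force: 0.0
```

```bash
python3 - <<'E'
from h import *
p=shot("wrist");b=shot("side")
f=[cv2.resize(p["img"][180:340,240:400],(400,400)),cv2.resize(b["img"][240:320,160:240],(400,400),interpolation=cv2.INTER_CUBIC)]
cv2.imwrite("pics/c3.png",cv2.cvtColor(np.hstack(f),cv2.COLOR_RGB2BGR))
print(r.state()["ft_force"])
E
```

```text
[-0.38105655  0.05851616  1.19884077]
```

View pics/c3.png

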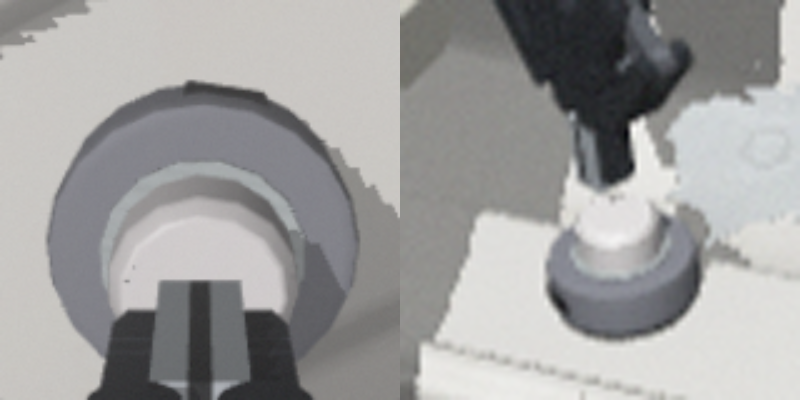

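```bash
python3 - <<'E'
from h import *
s=r.state();T=np.array(s["tool_rot"]);tip=s["eef_pos"]+T[:,2]*.022
obs=[]
for n in("wrist","side","scene"):
    p=shot(n)
    D=vision.place_of(p,"low_top");ref=np.array(proj(p,[.42,.215,.04]))
    D=sorted(D,key=lambda d:np.hypot(*(np.array(d["point"])-ref)))
    print(n,"tip",np.round(proj(p,tip),1),"ref",ref.round(1),[(np.round(d["point"],1).tolist(),round(d["score"],2)) for d in D[:2]])
    if D: obs.append(ray(p,D[0]["point"]))
def tri(o):
    A=[];B=[]
    for c,d in o:
        d=d/np.linalg.norm(d);M=np.eye(3)-np.outer(d,d);A.append(M);B.append(M@c)
    return np.linalg.lstsq(np.vstack(A),np.hstack(B),rcond=None)[0].round(4)
print("tri all",tri(obs),"w+side",tri(obs[:2]))
for z in(.048,.04,.035,.03): print(z,[ (c+d*(z-c[2])/d[2]).round(3).tolist() for c,d in obs])
E
```

```text
wrist tip [320.7 289.2] ref [310.7 291.3] [([321.5, 297.7], 0.69), ([3.8, 459.3], 0.61)]
side tip [202.1 285.3] ref [202.8 284.7] [([203.0, 286.5], 0.81), ([355.6, 303.7], 0.8)]
scene tip [433.  288.8] ref [433.3 285.5] [([432.6, 288.4], 0.87), ([345.6, 223.2], 0.63)]
tri all [0.4242 0.2174 0.0346] w+side [0.4271 0.2178 0.0308]
0.048 [[0.422, 0.22, 0.048], [0.405, 0.205, 0.048], [0.435, 0.233, 0.048]]
0.04 [[0.425, 0.218, 0.04], [0.414, 0.211, 0.04], [0.427, 0.223, 0.04]]
0.035 [[0.427, 0.217, 0.035], [0.42, 0.215, 0.035], [0.422, 0.217, 0.035]]
0.03 [[0.429, 0.216, 0.03], [0.426, 0.219, 0.03], [0.418, 0.211, 0.03]]
```

The cap sits about 13 mm lower than nominal, and the side crop shows the tip still above it. I'll keep descending slowly and watch the force.

>>> {"name": "play_rows", "arguments": {"targets": "0 0 0.004 0 0 0;0 0 0.008 0 0 0;0 0 0.012 0 0 0;0 0 0.016 0 0 0;0 0 0.02 0 0 0;0 0 0.024 0 0 0;0 0 0.028 0 0 0;0 0 0.028 0 0 0"}}

```text
t: 6.2
eef_pos: [0.4229, 0.219, 0.0503]
tool_rot: [[-0.898, 0.439, -0.0], [0.439, 0.898, 0.0], [0.0, -0.0, -1.0]]
ft_force: [0.7, 0.4, 0.3]
width: -0.0001
gripper_force: 0.0
```

>>> {"name": "play_rows", "arguments": {"targets": "0 0 0.004 0 0 0;0 0 0.008 0 0 0;0 0 0.012 0 0 0;0 0 0.016 0 0 0;0 0 0.02 0 0 0;0 0 0.02 0 0 0;0 0 0.02 0 0 0;0 0 0.02 0 0 0"}}

```text
t: 6.87
eef_pos: [0.4229, 0.219, 0.0455]
tool_rot: [[-0.898, 0.439, 0.0], [0.439, 0.898, 0.0], [0.0, 0.0, -1.0]]
ft_force: [1.1, 0.4, -0.9]
width: 0.0001
gripper_force: 0.0
```

```bash
python3 - <<'E'
from h import *
p=shot("wrist");b=shot("side")
f=[cv2.resize(p["img"][200:360,240:400],(400,400)),cv2.resize(b["img"][240:320,160:240],(400,400),interpolation=cv2.INTER_CUBIC)]
cv2.imwrite("pics/c4.png",cv2.cvtColor(np.hstack(f),cv2.COLOR_RGB2BGR))
print(r.state()["ft_force"])
E
```

```text
[ 0.05639532  0.29240687 -0.43775681]
```

View pics/c4.png

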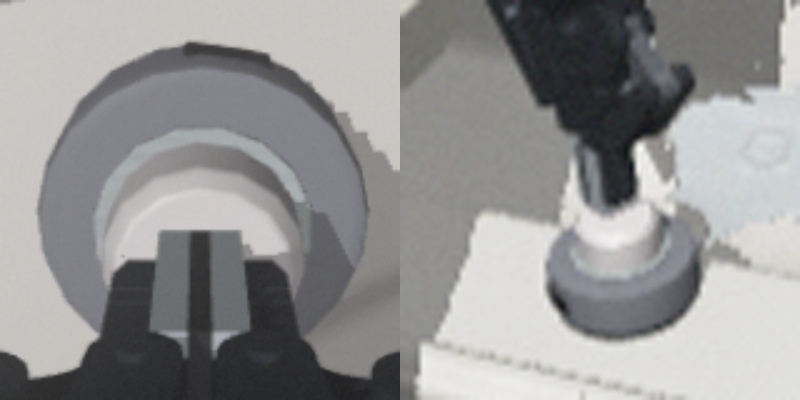

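The tip is now just above the cap and still not in contact. I'll nudge 3.5 mm toward the cap centre and continue down.

>>> {"name": "play_rows", "arguments": {"targets": "-0.007 0 0 0 0 0;-0.014 0 0 0 0 0;-0.014 0 0.004 0 0 0;-0.014 0 0.008 0 0 0;-0.014 0 0.012 0 0 0;-0.014 0 0.016 0 0 0;-0.014 0 0.02 0 0 0;-0.014 0 0.02 0 0 0"}}

```text
t: 7.63
eef_pos: [0.426, 0.2175, 0.0403]
tool_rot: [[-0.898, 0.439, -0.0], [0.439, 0.898, -0.0], [0.0, -0.0, -1.0]]
ft_force: [0.5, 0.4, 0.2]
width: -0.0002
gripper_force: 0.0
```

>>> {"name": "play_rows", "arguments": {"targets": "0 0 0.004 0 0 0;0 0 0.008 0 0 0;0 0 0.012 0 0 0;0 0 0.016 0 0 0;0 0 0.02 0 0 0;0 0 0.02 0 0 0;0 0 0.02 0 0 0;0 0 0.02 0 0 0"}}

```text
t: 8.3
eef_pos: [0.4261, 0.2175, 0.0355]
tool_rot: [[-0.898, 0.439, -0.0], [0.439, 0.898, 0.0], [0.0, 0.0, -1.0]]
ft_force: [0.3, 0.4, 0.6]
width: 0.0002
gripper_force: 0.0
```

>>> {"name": "play_rows", "arguments": {"targets": "0 0 0.004 0 0 0;0 0 0.008 0 0 0;0 0 0.012 0 0 0;0 0 0.016 0 0 0;0 0 0.02 0 0 0;0 0 0.02 0 0 0;0 0 0.02 0 0 0;0 0 0.02 0 0 0"}}

```text
t: 8.97
eef_pos: [0.426, 0.2175, 0.0304]
tool_rot: [[-0.898, 0.439, -0.0], [0.439, 0.898, 0.0], [0.0, -0.0, -1.0]]
ft_force: [-0.2, -0.2, -0.7]
width: -0.0003
gripper_force: 0.0
```

```bash
python3 - <<'E'
from h import *
s=r.state();print(np.round(s["ft_force"],2),np.round(s["torque"],2))
for n in("wrist","side","scene"):
    p=shot(n);ref=np.array(proj(p,[.424,.217,.035]))
    D=sorted(vision.place_of(p,"low_top"),key=lambda d:np.hypot(*(np.array(d["point"])-ref)))
    if D:
        print(n,ref.round(1),np.round(D[0]["point"],1),[(z,at_z(p,D[0]["point"],z).round(3)[:2].tolist()) for z in(.035,.025)])
E
```

```text
[-0.18 -0.19 -0.69] [-0.03  0.06 -0.03]
side [203.2 285.3] [202.6 288.8] [(0.035, [0.412, 0.212]), (0.025, [0.423, 0.219])]
scene [431.9 288.5] [433.8 292.3] [(0.035, [0.428, 0.23]), (0.025, [0.419, 0.217])]
```

```bash
python3 - <<'E'
from h import *
p=shot("wrist");b=shot("side");a=shot("scene")
z=lambda im:cv2.resize(im,(266,500),interpolation=cv2.INTER_CUBIC)
f=[z(p["img"][220:370,280:360]),z(b["img"][230:320,180:228]),z(a["img"][240:330,408:456])]
cv2.imwrite("pics/c5.png",cv2.cvtColor(np.hstack(f),cv2.COLOR_RGB2BGR))
E
```

```text
(no output)
```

View pics/c5.png

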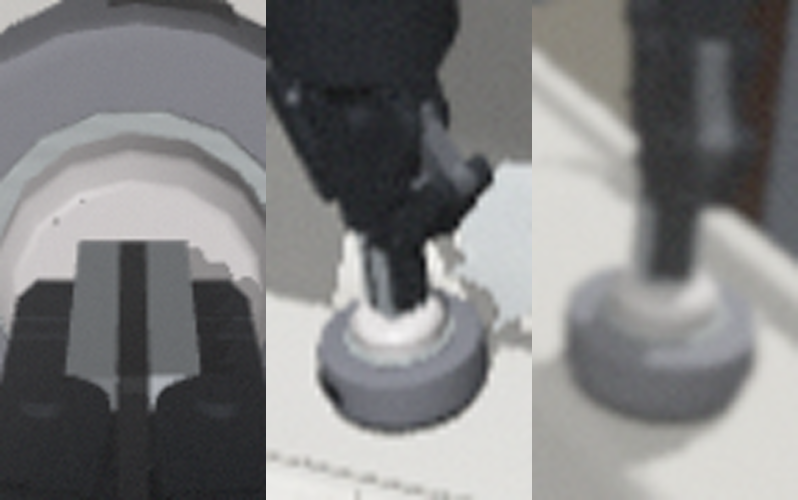

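The cap is visibly partway in, though its drag barely shows in the force reading. I'll continue until the cushion force appears.

>>> {"name": "play_rows", "arguments": {"targets": "0 0 0.002 0 0 0;0 0 0.004 0 0 0;0 0 0.006 0 0 0;0 0 0.008 0 0 0;0 0 0.01 0 0 0;0 0 0.012 0 0 0;0 0 0.014 0 0 0;0 0 0.016 0 0 0"}}

```text
t: 10.08
eef_pos: [0.4261, 0.2175, 0.0266]
tool_rot: [[-0.898, 0.439, 0.0], [0.439, 0.898, 0.0], [-0.0, 0.0, -1.0]]
ft_force: [-0.7, -0.7, 5.4]
width: -0.0002
gripper_force: 2.7
```

>>> {"name": "play_rows", "arguments": {"targets": "0 0 0.002 0 0 0;0 0 0.004 0 0 0;0 0 0.006 0 0 0;0 0 0.008 0 0 0;0 0 0.008 0 0 0;0 0 0.008 0 0 0;0 0 0.008 0 0 0;0 0 0.008 0 0 0"}}

```text
t: 10.75
eef_pos: [0.4261, 0.2175, 0.0247]
tool_rot: [[-0.898, 0.439, 0.0], [0.439, 0.898, 0.0], [-0.0, 0.0, -1.0]]
ft_force: [-1.1, -0.7, 7.3]
width: 0.0001
gripper_force: 4.0
```

Both readings (7 N, and pad force) show the cushion is reached, so the low cap is down. I'll lift and travel high toward the square timer.

>>> {"name": "play_rows", "arguments": {"targets": "0 0 -0.04 0 0 0;0 0 -0.12 0 0 0;0 0 -0.24 0 0 0;0 0 -0.38 0 0 0;0 0 -0.52 0 0 0;0 0 -0.64 0 0 0;0 0 -0.72 0 0 0;0 0 -0.74 0 0 0"}}

```text
t: 11.42
eef_pos: [0.4268, 0.2177, 0.2131]
tool_rot: [[-0.898, 0.439, 0.005], [0.439, 0.898, 0.002], [-0.004, 0.004, -1.0]]
ft_force: [-0.7, 0.6, -0.8]
width: -0.0001
gripper_force: 0.0
```

>>> {"name": "play_rows", "arguments": {"targets": "-0.03 -0.05 0 0 0 0;-0.1 -0.15 0 0 0 0;-0.17 -0.26 0 0 0 0;-0.24 -0.37 0 0 0 0;-0.31 -0.48 0 0 0 0;-0.38 -0.58 0 0 0 0;-0.45 -0.68 0 0 0 0;-0.5 -0.75 0 0 0 0"}}

```text
t: 12.08
eef_pos: [0.4557, -0.008, 0.2089]
tool_rot: [[-0.898, 0.44, -0.001], [0.44, 0.898, 0.0], [0.001, -0.0, -1.0]]
ft_force: [0.6, -0.3, 0.3]
width: -0.0002
gripper_force: 0.0
```

>>> {"name": "play_rows", "arguments": {"targets": "-0.05 -0.07 0 0 0 0;-0.12 -0.18 0 0 0 0;-0.19 -0.29 0 0 0 0;-0.26 -0.4 0 0 0 0;-0.33 -0.5 0 0 0 0;-0.4 -0.6 0 0 0 0;-0.44 -0.68 0 0 0 0;-0.44 -0.68 0 0 0 0"}}

```text
t: 12.75
eef_pos: [0.48, -0.2102, 0.2084]
tool_rot: [[-0.897, 0.442, -0.001], [0.442, 0.897, 0.0], [0.001, -0.0, -1.0]]
ft_force: [-0.3, -0.3, -0.1]
width: 0.0002
gripper_force: 0.0
```

```bash
python3 look.py w3.png
```

```text
t 12.8 tcp [ 0.4796 -0.2083  0.2084] F [0.43 1.15 0.03] w -0.0002
cam [ 0.417 -0.18   0.356]
[[-0.897, 0.442, -0.001], [0.442, 0.897, 0.001], [0.002, 0.0, -1.0]]
low 0.95 [389. 164.] [ 0.4566 -0.1357  0.048 ] tool delta/0.25 [0.21  0.22  0.642]
low 0.86 [632.  31.] [0.4265 0.1936 0.048 ] tool delta/0.25 [0.899 1.348 0.643]
low 0.72 [445. 267.] [ 0.5633 -0.125   0.048 ] tool delta/0.25 [-0.154  0.446  0.642]
square 0.66 [295. 250.] [ 0.4856 -0.2363  0.062 ] tool delta/0.25 [-0.072 -0.09   0.586]
tall 0.71 [532. 105.] [ 0.4536 -0.0168  0.096 ] tool delta/0.25 [0.431 0.641 0.451]
oblong 0.91 [581. 292.] [0.6558 0.0051 0.062 ] tool delta/0.25 [-0.256  1.077  0.585]
oblong 0.62 [533. 103.] [0.4573 0.0062 0.062 ] tool delta/0.25 [0.458 0.73  0.587]
```

>>> {"name": "play_rows", "arguments": {"targets": "-0.03 -0.04 0.03 0 0 0;-0.06 -0.075 0.1 0 0 0;-0.072 -0.09 0.2 0 0 0;-0.072 -0.09 0.3 0 0 0;-0.072 -0.09 0.38 0 0 0;-0.072 -0.09 0.44 0 0 0;-0.072 -0.09 0.47 0 0 0;-0.072 -0.09 0.47 0 0 0"}}

```text
t: 13.67
eef_pos: [0.486, -0.2346, 0.0904]
tool_rot: [[-0.899, 0.439, -0.002], [0.439, 0.899, 0.002], [0.003, 0.0, -1.0]]
ft_force: [-0.2, -0.8, 0.3]
width: 0.0003
gripper_force: 0.0
```

```bash
python3 look.py w4.png; python3 - <<'E'
from h import *
s=r.state()
b=shot("side");a=shot("scene")
for p in(b,a):
    print(np.round(proj(p,[.486,-.238,.06]),1),[(np.round(d["point"],1).tolist(),round(d["score"],2)) for d in vision.place_of(p,"square_top")[:3]], "low",[(np.round(d["point"],1).tolist(),round(d["score"],2)) for d in vision.place_of(p,"low_top")[:4]])
E
```

```text
t 13.72 tcp [ 0.4864 -0.2349  0.0915] F [0.44 0.36 0.51] w -0.0001
cam [ 0.423 -0.204  0.238]
[[-0.899, 0.439, -0.001], [0.439, 0.899, 0.001], [0.001, 0.0, -1.0]]
low 0.98 [531. 304.] [ 0.5637 -0.1242  0.048 ] tool delta/0.25 [-0.084  0.534  0.174]
low 0.93 [460. 152.] [ 0.4574 -0.1384  0.048 ] tool delta/0.25 [0.274 0.296 0.174]
square 0.89 [313. 279.] [ 0.4818 -0.2367  0.062 ] tool delta/0.25 [ 0.013 -0.015  0.118]
[410.1 300.4] [([407.7, 299.7], 0.59)] low [([363.3, 270.4], 0.71), ([204.0, 288.5], 0.58)]
[320.1 202.4] [([322.6, 201.9], 0.48)] low [([309.6, 228.0], 0.73), ([433.6, 291.5], 0.66), ([346.4, 219.9], 0.55)]
```

>>> {"name": "play_rows", "arguments": {"targets": "0.004 -0.01 0.01 0 0 0;0.004 -0.01 0.025 0 0 0;0.004 -0.01 0.04 0 0 0;0.004 -0.01 0.05 0 0 0;0.004 -0.01 0.06 0 0 0;0.004 -0.01 0.07 0 0 0;0.004 -0.01 0.08 0 0 0;0.004 -0.01 0.086 0 0 0"}}

```text
t: 14.88
eef_pos: [0.4844, -0.2368, 0.0701]
tool_rot: [[-0.898, 0.439, -0.0], [0.439, 0.898, 0.0], [0.0, 0.0, -1.0]]
ft_force: [-0.7, -0.4, 0.6]
width: 0.0001
gripper_force: 0.0
```

>>> {"name": "play_rows", "arguments": {"targets": "0 0 0.004 0 0 0;0 0 0.008 0 0 0;0 0 0.012 0 0 0;0 0 0.016 0 0 0;0 0 0.02 0 0 0;0 0 0.024 0 0 0;0 0 0.028 0 0 0;0 0 0.03 0 0 0"}}

```text
t: 15.55
eef_pos: [0.4844, -0.2368, 0.0628]
tool_rot: [[-0.898, 0.439, -0.0], [0.439, 0.898, 0.0], [0.0, 0.0, -1.0]]
ft_force: [-0.7, 0.1, 0.5]
width: 0.0001
gripper_force: 0.0
```

>>> {"name": "play_rows", "arguments": {"targets": "0 0 0.004 0 0 0;0 0 0.008 0 0 0;0 0 0.012 0 0 0;0 0 0.016 0 0 0;0 0 0.02 0 0 0;0 0 0.024 0 0 0;0 0 0.028 0 0 0;0 0 0.03 0 0 0"}}

```text
t: 16.22
eef_pos: [0.4845, -0.2369, 0.0555]
tool_rot: [[-0.898, 0.439, 0.0], [0.439, 0.898, 0.0], [-0.0, 0.0, -1.0]]
ft_force: [0.2, 0.4, 2.8]
width: -0.0001
gripper_force: 1.2
```

>>> {"name": "play_rows", "arguments": {"targets": "0 0 0.003 0 0 0;0 0 0.006 0 0 0;0 0 0.009 0 0 0;0 0 0.012 0 0 0;0 0 0.015 0 0 0;0 0 0.018 0 0 0;0 0 0.021 0 0 0;0 0 0.024 0 0 0"}}

```text
t: 16.88
eef_pos: [0.4844, -0.2368, 0.0494]
tool_rot: [[-0.898, 0.439, 0.0], [0.439, 0.898, 0.0], [-0.0, 0.0, -1.0]]
ft_force: [-0.7, -0.3, 3.1]
width: -0.0001
gripper_force: 1.3
```

At 3 N the cap is sliding. I'll keep going to the cushion.

>>> {"name": "play_rows", "arguments": {"targets": "0 0 0.003 0 0 0;0 0 0.006 0 0 0;0 0 0.009 0 0 0;0 0 0.012 0 0 0;0 0 0.015 0 0 0;0 0 0.018 0 0 0;0 0 0.018 0 0 0;0 0 0.018 0 0 0"}}

```text
t: 17.55
eef_pos: [0.4845, -0.2368, 0.0451]
tool_rot: [[-0.898, 0.439, 0.0], [0.439, 0.898, 0.0], [-0.0, 0.0, -1.0]]
ft_force: [-1.2, 0.1, 5.1]
width: 0.0001
gripper_force: 3.0
```

>>> {"name": "play_rows", "arguments": {"targets": "0 0 0.003 0 0 0;0 0 0.006 0 0 0;0 0 0.009 0 0 0;0 0 0.009 0 0 0;0 0 0.009 0 0 0;0 0 0.009 0 0 0;0 0 0.009 0 0 0;0 0 0.009 0 0 0"}}

```text
t: 18.22
eef_pos: [0.4845, -0.2369, 0.0431]
tool_rot: [[-0.898, 0.439, 0.0], [0.439, 0.898, -0.0], [-0.0, 0.0, -1.0]]
ft_force: [-2.2, 0.6, 8.9]
width: -0.0002
gripper_force: 4.5
```

The square cap is down (8.9 N on the cushion). On to the tall timer.

>>> {"name": "play_rows", "arguments": {"targets": "0 0 -0.04 0 0 0;0 0 -0.12 0 0 0;0 0 -0.22 0 0 0;0 0 -0.34 0 0 0;0 0 -0.46 0 0 0;0 0 -0.56 0 0 0;0 0 -0.62 0 0 0;0 0 -0.64 0 0 0"}}

```text
t: 18.88
eef_pos: [0.4849, -0.2371, 0.2055]
tool_rot: [[-0.898, 0.439, 0.003], [0.439, 0.898, -0.002], [-0.004, -0.0, -1.0]]
ft_force: [0.9, 0.3, -0.6]
width: 0.0005
gripper_force: 0.0
```

>>> {"name": "play_rows", "arguments": {"targets": "0.04 0.06 0 0 0 0;0.12 0.17 0 0 0 0;0.2 0.29 0 0 0 0;0.28 0.41 0 0 0 0;0.36 0.53 0 0 0 0;0.43 0.64 0 0 0 0;0.48 0.71 0 0 0 0;0.5 0.74 0 0 0 0"}}

```text
t: 19.55
eef_pos: [0.4523, -0.0134, 0.2022]
tool_rot: [[-0.899, 0.437, -0.002], [0.437, 0.899, 0.001], [0.002, -0.0, -1.0]]
ft_force: [-0.5, -0.2, -0.1]
width: 0.0002
gripper_force: 0.0
```

```bash
python3 look.py w5.png; python3 - <<'E'
from h import *
b=shot("side")
print([(np.round(d["point"],1).tolist(),round(d["score"],2)) for d in vision.place_of(b,"square_top")[:3]])
E
```

```text
t 19.6 tcp [ 0.4525 -0.0135  0.2023] F [-0.05  0.65  0.93] w -0.0
cam [0.389 0.017 0.349]
[[-0.899, 0.437, -0.001], [0.437, 0.899, 0.001], [0.001, -0.0, -1.0]]
low 0.78 [200. 290.] [ 0.4555 -0.137   0.048 ] tool delta/0.25 [-0.228 -0.439  0.617]
square 0.69 [138. 353.] [ 0.4834 -0.2298  0.062 ] tool delta/0.25 [-0.49  -0.724  0.561]
oblong 0.64 [427. 400.] [0.654  0.0083 0.062 ] tool delta/0.25 [-0.687  0.431  0.56 ]
[([409.9, 304.4], 0.46)]
```

>>> {"name": "play_rows", "arguments": {"targets": "0 -0.005 0.02 0 0 0;0 -0.005 0.07 0 0 0;0 -0.005 0.13 0 0 0;0 -0.005 0.19 0 0 0;0 -0.005 0.24 0 0 0;0 -0.005 0.28 0 0 0;0 -0.005 0.3 0 0 0;0 -0.005 0.3 0 0 0"}}

```text
t: 20.57
eef_pos: [0.4525, -0.0173, 0.1267]
tool_rot: [[-0.898, 0.44, -0.002], [0.44, 0.898, 0.0], [0.002, -0.0, -1.0]]
ft_force: [0.1, 0.3, 0.4]
width: -0.0
gripper_force: 0.0
```

```bash
python3 look.py w6.png
```

```text
t 20.62 tcp [ 0.4527 -0.0172  0.1274] F [0.72 0.2  1.27] w -0.0001
cam [0.389 0.013 0.274]
[[-0.898, 0.44, -0.001], [0.44, 0.898, 0.0], [0.001, -0.0, -1.0]]
low 0.92 [579.  86.] [0.4215 0.2023 0.048 ] tool delta/0.25 [0.498 0.734 0.318]
low 0.79 [178. 330.] [ 0.4583 -0.1355  0.048 ] tool delta/0.25 [-0.228 -0.415  0.317]
square 0.68 [107. 396.] [ 0.4823 -0.2285  0.062 ] tool delta/0.25 [-0.478 -0.707  0.261]
tall 0.97 [324. 285.] [ 0.4541 -0.0165  0.096 ] tool delta/0.25 [-0.004  0.005  0.125]
oblong 0.69 [432. 406.] [0.5928 0.0083 0.062 ] tool delta/0.25 [-0.459  0.338  0.261]
oblong 0.56 [582.  86.] [0.4198 0.1936 0.062 ] tool delta/0.25 [0.489 0.7   0.262]
oblong 0.38 [110. 395.] [ 0.4815 -0.2243  0.062 ] tool delta/0.25 [-0.468 -0.693  0.261]
```

View pics/w6.png

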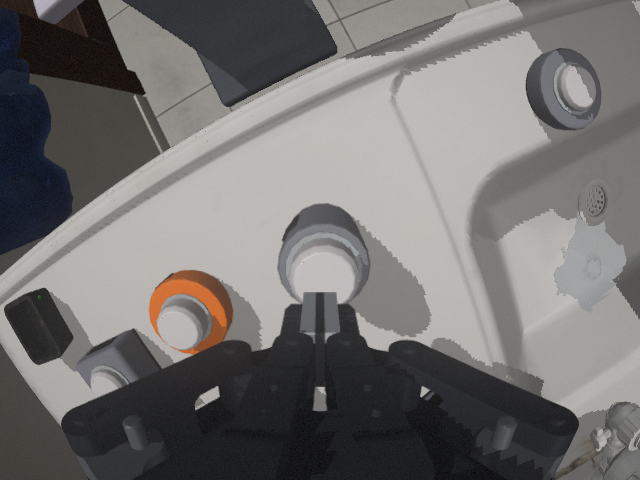

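The wrist view shows the tall cap at about (324,280), just ahead of the tip. The low cap (578,88) looks pressed. I'll go down onto the tall cap.

>>> {"name": "play_rows", "arguments": {"targets": "-0.004 0.006 0.02 0 0 0;-0.004 0.006 0.04 0 0 0;-0.004 0.006 0.06 0 0 0;-0.004 0.006 0.075 0 0 0;-0.004 0.006 0.085 0 0 0;-0.004 0.006 0.095 0 0 0;-0.004 0.006 0.1 0 0 0;-0.004 0.006 0.104 0 0 0"}}

```text
t: 21.48
eef_pos: [0.4544, -0.016, 0.1015]
tool_rot: [[-0.898, 0.439, -0.0], [0.439, 0.898, 0.0], [0.0, 0.0, -1.0]]
ft_force: [-0.3, -0.2, 1.5]
width: 0.0001
gripper_force: 0.0
```

>>> {"name": "play_rows", "arguments": {"targets": "0 0 0.004 0 0 0;0 0 0.008 0 0 0;0 0 0.012 0 0 0;0 0 0.016 0 0 0;0 0 0.02 0 0 0;0 0 0.024 0 0 0;0 0 0.028 0 0 0;0 0 0.032 0 0 0"}}

```text
t: 22.15
eef_pos: [0.4544, -0.0159, 0.0936]
tool_rot: [[-0.898, 0.439, 0.0], [0.439, 0.898, 0.0], [-0.0, 0.0, -1.0]]
ft_force: [-0.3, 0.8, -0.4]
width: 0.0003
gripper_force: 0.0
```

>>> {"name": "play_rows", "arguments": {"targets": "0 0 0.003 0 0 0;0 0 0.006 0 0 0;0 0 0.009 0 0 0;0 0 0.012 0 0 0;0 0 0.015 0 0 0;0 0 0.018 0 0 0;0 0 0.021 0 0 0;0 0 0.024 0 0 0"}}

```text
t: 22.82
eef_pos: [0.4545, -0.016, 0.0878]
tool_rot: [[-0.898, 0.439, 0.0], [0.439, 0.898, 0.0], [-0.0, 0.0, -1.0]]
ft_force: [-0.2, -0.0, 3.0]
width: -0.0005
gripper_force: 1.3
```

>>> {"name": "play_rows", "arguments": {"targets": "0 0 0.004 0 0 0;0 0 0.008 0 0 0;0 0 0.012 0 0 0;0 0 0.016 0 0 0;0 0 0.02 0 0 0;0 0 0.024 0 0 0;0 0 0.028 0 0 0;0 0 0.028 0 0 0"}}

```text
t: 23.48
eef_pos: [0.4544, -0.016, 0.0806]
tool_rot: [[-0.898, 0.439, 0.0], [0.439, 0.898, 0.0], [0.0, 0.0, -1.0]]
ft_force: [-0.4, -0.1, 3.0]
width: -0.0001
gripper_force: 1.9
```

>>> {"name": "play_rows", "arguments": {"targets": "0 0 0.002 0 0 0;0 0 0.004 0 0 0;0 0 0.006 0 0 0;0 0 0.008 0 0 0;0 0 0.01 0 0 0;0 0 0.01 0 0 0;0 0 0.01 0 0 0;0 0 0.01 0 0 0"}}

```text
t: 24.15
eef_pos: [0.4545, -0.016, 0.0784]
tool_rot: [[-0.898, 0.439, 0.0], [0.439, 0.898, 0.0], [-0.0, 0.0, -1.0]]
ft_force: [-1.5, 0.7, 5.9]
width: 0.0004
gripper_force: 3.5
```

>>> {"name": "play_rows", "arguments": {"targets": "0 0 0.002 0 0 0;0 0 0.004 0 0 0;0 0 0.006 0 0 0;0 0 0.006 0 0 0;0 0 0.006 0 0 0;0 0 0.006 0 0 0;0 0 0.006 0 0 0;0 0 0.006 0 0 0"}}

```text
t: 24.82
eef_pos: [0.4545, -0.016, 0.077]
tool_rot: [[-0.898, 0.439, 0.001], [0.439, 0.898, -0.0], [-0.0, 0.0, -1.0]]
ft_force: [-1.1, 1.1, 8.8]
width: -0.0002
gripper_force: 4.5
```

>>> {"name": "play_rows", "arguments": {"targets": "0 0 -0.03 0 0 0;0 0 -0.1 0 0 0;0 0 -0.2 0 0 0;0 0 -0.3 0 0 0;0 0 -0.4 0 0 0;0 0 -0.5 0 0 0;0 0 -0.55 0 0 0;0 0 -0.55 0 0 0"}}

```text
t: 25.48
eef_pos: [0.4552, -0.0161, 0.2168]
tool_rot: [[-0.898, 0.439, 0.004], [0.439, 0.898, -0.001], [-0.004, 0.001, -1.0]]
ft_force: [-0.1, 0.3, 0.6]
width: 0.0002
gripper_force: 0.0
```

```bash
python3 - <<'E'
from h import *
H=dict(low_top=([.424,.217],.033,.024),square_top=([.484,-.238],.058,.049),tall_top=([.453,-.015],.094,.085))
for n in("side","scene"):
    p=shot(n)
    for k,(xy,u,d) in H.items():
        up=np.array(proj(p,xy+[u]));D=sorted(vision.place_of(p,k),key=lambda e:np.hypot(*(np.array(e["point"])-up)))
        print(n,k,"up",up.round(1),"down",np.round(proj(p,xy+[d]),1),np.round(D[0]["point"],1) if D else None)
print(r.state()["t"],r.state()["ft_force"])
E
```

```text
side low_top up [203.3 286. ] down [203.7 289.2] [204.8 288.6]
side square_top up [409.9 301.7] down [409.4 305. ] [409.1 303.6]
side tall_top up [304.4 276.2] down [304.4 279.6] [304.5 281.5]
scene low_top up [431.8 289.4] down [431.4 293.2] [434.  289.1]
scene square_top up [320.8 202.9] down [320.8 205.9] [321.8 206.2]
scene tall_top up [367.1 219.6] down [367.  223.1] [366.5 226. ]
25.8833 [ 0.60472715 -0.06298025 -0.12951432]
```

All three caps reached their cushions and read as down in the images, and the arm is clear. Handing in.

```bash
python3 -c "
from rig import workorder
print(workorder.sign_off())"
```

```text
the job is handed in; nothing more can be done
None
```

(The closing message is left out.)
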